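Strip the relay rail and tally the modules

TASK

Strip down the training rail: first push its isolator lever right over to the far side to switch it off, then pull every relay module that is clipped on the rail up out of its sprung catches and put it in the white tray. Press the lever of the tally counter fully down and let it come back up once for each module, no more and no fewer, so that its dial shows how many modules there were. Leave the other things on the bench alone.

Things in the scene. Friction and masses are not known exactly. Their poses are not given: they have to be found in the camera images.
- rail_stand: Fixed aluminium rail on a grey base plate 110 x 360 x 10 mm (x, y, z). Origin: centre of the underside; z up, y along the rail, x across it (its far side). The rail top, 44 mm wide, is 28 mm above the table; two curbs beside it (x = 31 to 41 mm either side, top 46 mm above the table) carry the sprung steel catches. Six places at y = -150, -104, -58, -12, +34, +80 mm, not all of them filled. The isolator stands at y = +145 mm (block 70 x 50 x 25 mm).
- isolator_tip (a point): Centre of the black ball (diameter 26 mm) on the isolator's toggle lever. The lever is 55 mm long and pivots about the stand's y axis at 32 mm above the table, over the stand's x = 0, y = +145 mm. At first it leans to the stand's -x (ball about 26 mm to -x of the pivot, about 80 mm above the table); switched off it leans as far to +x.
- isolator (a joint): Angle of the isolator lever, rad: about 0 leaning to the stand's -x (on), 1.0 fully over to +x (off). Stays where it is left; about 1 N at the ball moves it.
- tray: Loose open white plastic tray, 180 x 180 x 35 mm outside (its x, y, z), walls and floor about 4 mm. Origin: centre of its underside. 0.6 kg; it may get knocked along the table.
- tally: Fixed tally counter: grey box 52 x 74 x 88 mm (x, y, z) with a white dial on its +x face. Origin: centre of its underside, z up. The lever sticks out of its +y side.
- tally_bar (a point): Centre of the round black press bar (diameter 14 mm, 42 mm long along the counter's x) at the end of the counter's lever. The lever turns about the counter's x axis 45 mm above the table; the bar is 70 mm from that axis. Released: 61 mm to the counter's +y and 79 mm above the table; fully pressed: 69 mm to +y and 33 mm above the table.
- tally_lever (a joint): Angle of the counter's lever, rad: 0 released (up), 0.67 fully pressed (hard stop). A spring returns it; 2 to 4 N at the bar presses it down.
- dial (a joint): Angle of the counter's pointer, rad, 0 at the start. A ratchet advances it by 0.524 (one twelfth of a turn, one mark) for each full press and release; it never goes back.
- module1: A relay module (all are alike; may be absent): grey plastic box with a black foot. Origin: centre of the underside of the foot; z up, x across the rail. Body 46 x 28 mm (x, y) from 23 to 66 mm above the origin; the foot below (44 x 28 mm) is gripped by the sprung catches, which reach up to 18 mm above the origin. 90 g or so. About 8 to 14 N straight up pulls it free; the catches let go after about 20 mm of lift.
- module2: A relay module (all are alike; may be absent): grey plastic box with a black foot. Origin: centre of the underside of the foot; z up, x across the rail. Body 46 x 28 mm (x, y) from 23 to 66 mm above the origin; the foot below (44 x 28 mm) is gripped by the sprung catches, which reach up to 18 mm above the origin. 90 g or so. About 8 to 14 N straight up pulls it free; the catches let go after about 20 mm of lift.
- module3: A relay module (all are alike; may be absent): grey plastic box with a black foot. Origin: centre of the underside of the foot; z up, x across the rail. Body 46 x 28 mm (x, y) from 23 to 66 mm above the origin; the foot below (44 x 28 mm) is gripped by the sprung catches, which reach up to 18 mm above the origin. 90 g or so. About 8 to 14 N straight up pulls it free; the catches let go after about 20 mm of lift.
- module4: A relay module (all are alike; may be absent): grey plastic box with a black foot. Origin: centre of the underside of the foot; z up, x across the rail. Body 46 x 28 mm (x, y) from 23 to 66 mm above the origin; the foot below (44 x 28 mm) is gripped by the sprung catches, which reach up to 18 mm above the origin. 90 g or so. About 8 to 14 N straight up pulls it free; the catches let go after about 20 mm of lift.
- module5: A relay module (all are alike; may be absent): grey plastic box with a black foot. Origin: centre of the underside of the foot; z up, x across the rail. Body 46 x 28 mm (x, y) from 23 to 66 mm above the origin; the foot below (44 x 28 mm) is gripped by the sprung catches, which reach up to 18 mm above the origin. 90 g or so. About 8 to 14 N straight up pulls it free; the catches let go after about 20 mm of lift.
- module6: A relay module (all are alike; may be absent): grey plastic box with a black foot. Origin: centre of the underside of the foot; z up, x across the rail. Body 46 x 28 mm (x, y) from 23 to 66 mm above the origin; the foot below (44 x 28 mm) is gripped by the sprung catches, which reach up to 18 mm above the origin. 90 g or so. About 8 to 14 N straight up pulls it free; the catches let go after about 20 mm of lift.
- cup: Cardboard cup, diameter 76 mm, 95 mm tall, beyond the rail; origin under its centre; to be left alone.
- multimeter: Orange multimeter 160 x 85 x 35 mm, beyond the rail; origin under its centre; to be left alone.
- spool: Solder spool, diameter 54 mm, 25 mm high, on the near side; origin under its centre; to be left alone.
- pliers: Red-handled cutting pliers, about 150 mm long, lying flat on the near side; origin under its centre; to be left alone.
- screwdriver: Black-handled screwdriver, 170 mm, lying crossways on the near side; origin under its centre; to be left alone.
- parts_tub: Small divided white tub 90 x 70 x 30 mm, empty (not the tray); origin under its centre; to be left alone.
- board: Green circuit board 70 x 50 mm lying beyond the rail; origin under its centre; to be left alone.

How it is judged:
On the way:
1. the isolator lever is pushed over to off (value of joint isolator above 0.8 rad), for 0.2 s.
At the end, for the whole second after the job is handed in: The isolator is off (beyond 0.8 rad); every module rests in the tray, any way up (origin within its outline +- 5 mm, less than 75 mm above its underside); the counter's lever is up and its dial shows exactly the number of modules (0.524 rad each, +- 0.2) (value of joint isolator above 0.8 rad and x of module1 in the frame of tray between -0.095 and 0.095 m and y of module1 in the frame of tray between -0.095 and 0.095 m and z of module1 in the frame of tray between -0.005 and 0.075 m and linear speed of each of module1, module2, module3, module4, module5, module6 below 0.05 m/s and x of module2 in the frame of tray between -0.095 and 0.095 m and y of module2 in the frame of tray between -0.095 and 0.095 m and z of module2 in the frame of tray between -0.005 and 0.075 m and x of module3 in the frame of tray between -0.095 and 0.095 m and y of module3 in the frame of tray between -0.095 and 0.095 m and z of module3 in the frame of tray between -0.005 and 0.075 m and x of module4 in the frame of tray between -0.095 and 0.095 m and y of module4 in the frame of tray between -0.095 and 0.095 m and z of module4 in the frame of tray between -0.005 and 0.075 m and x of module5 in the frame of tray between -0.095 and 0.095 m and y of module5 in the frame of tray between -0.095 and 0.095 m and z of module5 in the frame of tray between -0.005 and 0.075 m and x of module6 in the frame of tray between -0.095 and 0.095 m and y of module6 in the frame of tray between -0.095 and 0.095 m and z of module6 in the frame of tray between -0.005 and 0.075 m and value of joint tally_lever below 0.1 rad and (((height (world z) of module4 above -9 m or value of joint isolator above 9 rad) and (height (world z) of module5 above 9 m and value of joint isolator above -9 rad) and (height (world z) of module6 above 9 m and value of joint isolator above -9 rad) and value of joint dial between 1.8944 and 2.2944 rad) or ((height (world z) of module4 above 9 m and value of joint isolator above -9 rad) and (height (world z) of module5 above -9 m or value of joint isolator above 9 rad) and (height (world z) of module6 above 9 m and value of joint isolator above -9 rad) and value of joint dial between 1.8944 and 2.2944 rad) or ((height (world z) of module4 above 9 m and value of joint isolator above -9 rad) and (height (world z) of module5 above 9 m and value of joint isolator above -9 rad) and (height (world z) of module6 above -9 m or value of joint isolator above 9 rad) and value of joint dial between 1.8944 and 2.2944 rad) or ((height (world z) of module4 above -9 m or value of joint isolator above 9 rad) and (height (world z) of module5 above -9 m or value of joint isolator above 9 rad) and (height (world z) of module6 above 9 m and value of joint isolator above -9 rad) and value of joint dial between 2.41799 and 2.81799 rad) or ((height (world z) of module4 above -9 m or value of joint isolator above 9 rad) and (height (world z) of module5 above 9 m and value of joint isolator above -9 rad) and (height (world z) of module6 above -9 m or value of joint isolator above 9 rad) and value of joint dial between 2.41799 and 2.81799 rad) or ((height (world z) of module4 above 9 m and value of joint isolator above -9 rad) and (height (world z) of module5 above -9 m or value of joint isolator above 9 rad) and (height (world z) of module6 above -9 m or value of joint isolator above 9 rad) and value of joint dial between 2.41799 and 2.81799 rad) or ((height (world z) of module4 above -9 m or value of joint isolator above 9 rad) and (height (world z) of module5 above -9 m or value of joint isolator above 9 rad) and (height (world z) of module6 above -9 m or value of joint isolator above 9 rad) and value of joint dial between 2.94159 and 3.34159 rad))); the robot touches nothing.
It fails at once if a module comes off the rail while the isolator is still on (value of joint isolator below 0.6 rad and distance of any of module1, module2, module3, module4, module5, module6 from where it was at the start of the episode above 0.03 m).
It fails at once if another thing on the bench is pushed more than 6 cm away or the cup is tipped over (distance of any of cup, multimeter, spool, pliers, screwdriver, parts_tub, board from where it was at the start of the episode above 0.06 m or angle between cup's own z axis and vertical above 0.8 rad).
Of module4, module5, module6 only 1 to 3 are there at a start; the rules pass over those that are not, and their reading is None.
At some moment in a run one of tray may be knocked a few centimetres aside while the robot is not near it.
Once in a run the grip may slacken for a moment while it holds something.
It also fails if it takes over 210 s, if anything falls off the work surface, if the arm or the gripper's body presses on something with over 40 N, if the wrist force passes 120 N, or if a joint passes its speed limit or range.

ROBOT

A 7-joint arm with a two-finger parallel gripper is mounted at the origin on the work surface. World frame = base frame: x ahead of the robot, y to its left, z up, the work surface at z = 0. Lengths are in m, angles in rad, forces in N, time in s.
With the tool pointing down it reaches from about 0.4 to 0.875 m from the base axis. Payload 19.3 kg.
Tool frame: the origin (TCP) lies between the finger pads; the fingertips stand 17 mm ahead of it and the grasp point (between the pads) lies 2 mm behind it (bot.finger_overhang is the distance from the TCP to the fingertips, in m); z points along the fingers, y is the line along which they close (so a half turn about z gives the same grasp; the last joint's range is limited). The gripper opens to 85 mm and grips with 20 to 120 N. Pads are 22 mm wide; open, the fingers measure 114 mm over their backs; the gripper's body (76 mm by 85 mm) begins 54 mm behind the grasp point. The pads swing forward as they close: fully open they stand 13 mm farther back than shut.
Start: joints at [1.035, 0.521, -0.036, 1.599, 0.021, 1.021, -0.113], TCP at [0.281, -0.558, 0.248] pointing down, gripper open.
Joint ranges: [-2.91, 2.91], [-0.3, 2.13], [-1.5, 1.42], [0.17, 2.43], [-1.26, 4.41], [0.16, 1.93], [-2.52, 2.52]. Speed limits (rad/s): [1.89, 1.89, 2.39, 2.39, 3.01, 3.01, 3.01].

INTERFACE

Orientations are given as [roll, pitch, yaw] about the fixed x, y, z axes, in that order (R = Rz(yaw) Ry(pitch) Rx(roll)).
In Python, from workcell import observe, grab_frame, bot gives the robot as it stands.
- The arm moves only by the shell command python3 -m crank 'ROWS' [FORCE]. ROWS is a JSON object of lists of equal length, an entry for each row: "linear": the shift along the world's x, y, z each as a share of 0.25 m, from -1 to 1, a list of three; "delta_rot": the turn, a rotation vector about the world's x, y, z each as a share of 30 degrees, from -1 to 1, a list of three; "fingers": the opening, from -1 (shut) to 1 (fully open). In form: {"linear": [[dx, dy, dz], ...], "delta_rot": [[rx, ry, rz], ...], "fingers": [fingers, ...]}. A call has 1 to 5 rows; each row is the pose to reach, as a shift and turn from the pose commanded when the call began; what a row does not reach only later rows make up. A row lasts 1/10 s, in which the tool goes at most 50 mm and 8.59 degrees, less where a joint would pass 70% of its speed; a pose out of reach is approached as far as the arm can. A call with a number of a shift or a turn outside -1 to 1 is refused whole. A call with a gripper value outside its range is refused whole. The fingers move at their own pace and stop on an object; FORCE is the grip in N (left out, the last holds). Time passes only in rows, so rows that repeat a pose let the fingers close. It gives the time, the measured TCP pose, the force, the opening and the grip force at its end, in the units of the state.
- observe(): the state, without advancing time (a new reading comes with each control period).
- grab_frame(name): name is "scene" or "top"; returns a dict with "image" (480x640x3 uint8, red, green, blue), "mtx" (3x3 intrinsics, pixels), "xyz" and "orientation" of the camera in the world. Camera axes: x right, y down, z forward; pixel columns grow to the right and rows downward; lengths in m; the calibration is good to about 2 mm. A picture is of the moment at which its call begins. There is no depth.
- bot.job_done(): hands the job in; it is judged then, once.
The state is a dict: "clock": time; "qpos": joint angles; "qd": joint speeds; "joint_efforts": joint torques, N m; "position": TCP position; "tool_rot": TCP orientation; "force": force on the tool from outside, world axes, zero at the start; "moment": the same for the moment, N m; "grip_width": finger opening in m; "finger_force": force on a finger pad.
Only numpy, scipy, OpenCV 4.12 (cv2) and the standard library are available. Lean on these libraries where they do the work, as an engineer would, in place of code of your own. Each camera call takes 0.05 s, during which the arm holds its last target. There are 200 camera calls.

## Working session

There is one attempt and no reset: what is moved stays moved. The work goes in short steps, Python scripts to look and compute and a shell command to move; the robot and the scene stay as the last step left them, time stands still between calls to the robot, and variables do not carry over. Pictures are saved under pics/ and viewed, at most 14 in all, crops included, and the job is handed in when it is done.

```bash
ls; mkdir -p pics; cat > h.py <<'E'
import numpy as np, cv2
from scipy.spatial.transform import Rotation as R
from workcell import observe, grab_frame, bot
def save(f,name,crop=None,s=1):
    im=f["image"][:,:,::-1]
    if crop: x0,y0,x1,y1=crop; im=im[y0:y1,x0:x1]
    cv2.imwrite("pics/"+name,cv2.resize(im,None,fx=s,fy=s,interpolation=cv2.INTER_CUBIC))
def rot(f):
    o=np.array(f["orientation"],float)
    return o if o.shape==(3,3) else R.from_euler("xyz",o).as_matrix()
def px2w(f,u,v,z):
    d=rot(f)@np.linalg.solve(np.array(f["mtx"]),[u,v,1.]); p=np.array(f["xyz"])
    return p+d*(z-p[2])/d[2]
def w2px(f,P):
    c=np.array(f["mtx"])@(rot(f).T@(np.array(P)-f["xyz"])); return c[:2]/c[2]
E
python3 - <<'E'
from h import *
for n in("top","scene"):
    f=grab_frame(n); save(f,n+"0.png",s=1.25); print(n,f["mtx"],f["xyz"],f["orientation"])
print(observe())
E
```

```text
pics
top [[433.82707596   0.         324.35110719]
 [  0.         433.82707596 243.3797712 ]
 [  0.           0.           1.        ]] [0.42602576 0.0099455  0.91602676] [-2.99849111e+00  2.04496935e-03 -1.59374525e+00]
scene [[514.04588138   0.         313.24744328]
 [  0.         514.04588138 233.25589578]
 [  0.           0.           1.        ]] [0.95193064 0.56823012 0.97921725] [-2.49394179  0.00898552  2.51860576]
{'clock': 0.1, 'qpos': array([ 1.03476373,  0.52192456, -0.03630178,  1.59992523,  0.02122735,
        1.02110786, -0.11280064]), 'qd': array([ 0.00016231, -0.00222839,  0.0008723 , -0.0011041 ,  0.00126291,
       -0.00197541,  0.00121622]), 'joint_efforts': array([ 5.30071382e-03, -9.28487563e+01,  1.98476940e+00, -3.70529115e+01,
        1.82430638e-02,  5.32751277e-03, -4.73431828e-05]), 'position': array([ 0.28055892, -0.55818593,  0.2478114 ]), 'tool_rot': array([-3.14061851e+00,  1.04112915e-04,  4.65812615e-01]), 'force': array([ 0.29855826, -0.08163417, -0.28002889]), 'moment': array([ 0.00501515, -0.03385493, -0.0180447 ]), 'finger_force': 0.0, 'grip_width': 0.08557156710512653}
```

View pics/top0.png

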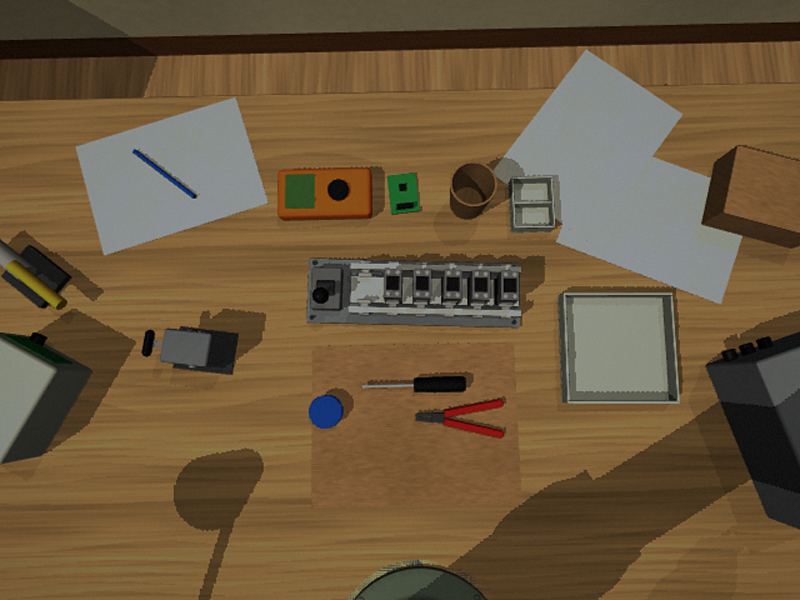

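View pics/scene0.png

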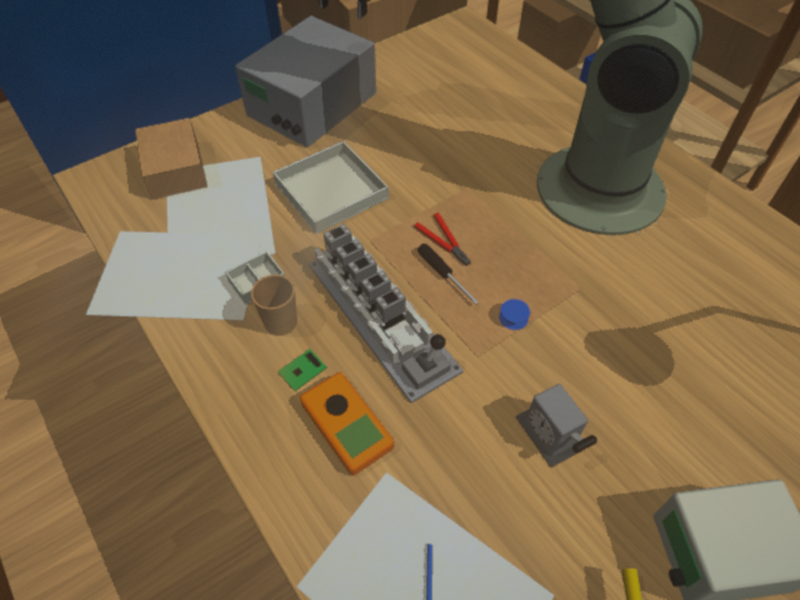

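The top view shows the rail at px 310–520, 258–326 (view scale 1.25), with 5 modules at x≈393, 423, 453, 482 and 511 and the +80 place empty. The isolator ball is at (320,295), the tray spans about (560–680, 290–403) and the tally bar is at (148,343). I'll enlarge for measurements.

```bash
python3 - <<'E'
from h import *
f=grab_frame("top"); im=f["image"][:,:,::-1]
a=cv2.resize(im[200:268,240:430],(760,272),interpolation=cv2.INTER_CUBIC)
b=cv2.resize(im[255:305,110:195],(510,300),interpolation=cv2.INTER_CUBIC)
c=np.zeros((580,760,3),np.uint8); c[:272]=a; c[275:575,:510]=b
cv2.imwrite("pics/crop1.png",c)
# prelim
for n,u,v,z in [("corner TL",310,258,.01),("TR",521,262,.01),("BL",307,322,.01),("BR",521,326,.01)]: print(n,px2w(f,u/1.25,v/1.25,z))
for u,v in [(560,291),(675,290),(680,403),(563,403)]: print("tray top",px2w(f,u/1.25,v/1.25,.035))
E
```

```text
corner TL [0.64019521 0.17009226 0.01      ]
TR [ 0.62477492 -0.19001033  0.01      ]
BL [0.53024989 0.1748978  0.01      ]
BR [ 0.5151775  -0.18416131  0.01      ]
tray top [ 0.56905452 -0.24605008  0.035     ]
tray top [ 0.56631495 -0.43528021  0.035     ]
tray top [ 0.38336731 -0.426093    0.035     ]
tray top [ 0.38764049 -0.23930409  0.035     ]
```

View pics/crop1.png

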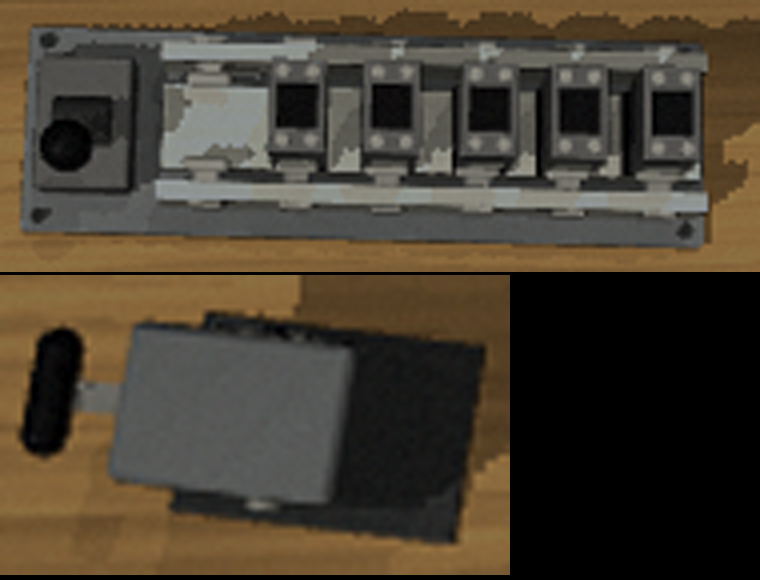

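The enlarged crop shows the stand corners at (30,27), (709,40), (22,231) and (706,247). Module top centres are at about (298,105), (391,106), (491,109), (581,111) and (672,112), the isolator ball at (66,145), the tally bar from (22,450) to (80,330), and the counter top at about (230,413).

```bash
python3 - <<'E'
from h import *
f=grab_frame("top")
A=lambda u,v,z:px2w(f,240+u/4-.4,200+v/4-.4,z)
B=lambda u,v,z:px2w(f,110+u/6-.4,255+(v-275)/6-.4,z)
C=np.array([A(30,27,.01),A(709,40,.01),A(22,231,.01),A(706,247,.01)])
c=C.mean(0)[:2]; d=(C[0]-C[1]+C[2]-C[3])[:2]; yaw=np.arctan2(-d[0],d[1]); print("stand",c,yaw,np.linalg.norm(d)/2)
Rm=np.array([[np.cos(yaw),-np.sin(yaw)],[np.sin(yaw),np.cos(yaw)]])
M=[(298,105),(391,106),(491,109),(581,111),(672,112)]
for (u,v),y in zip(M,(34,-12,-58,-104,-150)): print("mod",A(u,v,.094)[:2],c+Rm@[0,y/1000])
print("ball",A(66,145,.08),c+Rm@[-.026,.145],"off",c+Rm@[.026,.145])
b=B(51,390,.079); e=B(32,445,.079)-B(70,340,.079); print("bar",b,e, "tallyyaw",np.arctan2(-e[1],-e[0]))
k=[B(134,325,.088),B(354,346,.088),B(108,481,.088),B(332,502,.088)]
k=np.array(k);print("tally",k.mean(0),k,)
E
```

```text
stand [ 0.57749473 -0.00619595] -0.044821960864990344 0.3607202544703993
mod [0.57903188 0.02786086] [0.57901817 0.0277699 ]
mod [ 0.57749859 -0.01688356] [ 0.57695705 -0.0181839 ]
mod [ 0.57491011 -0.06494306] [ 0.57489593 -0.0641377 ]
mod [ 0.57292386 -0.10818083] [ 0.57283481 -0.1100915 ]
mod [ 0.57141546 -0.15190001] [ 0.57077369 -0.1560453 ]
ball [0.56444079 0.14177559 0.08      ] [0.55801785 0.1398234 ] off [0.60996562 0.13749344]
bar [0.49660773 0.40856539 0.079     ] [-0.03356549  0.01072349  0.        ] tallyyaw -0.3092309208882039
tally [0.48714069 0.34634876 0.088     ] [[0.51604224 0.37866573 0.088     ]
 [0.50767871 0.30812758 0.088     ]
 [0.4665492  0.38490814 0.088     ]
 [0.45829263 0.3136936  0.088     ]]
```

```bash
python3 -m crank '{"linear":[[0.4,0.88,0.12],[0.4,0.88,0.12],[0.4,0.88,0.12],[0.4,0.88,0.12],[0.4,0.88,0.12]],"delta_rot":[[0,0,1],[0,0,1],[0,0,1],[0,0,1],[0,0,1]],"fingers":[-1,-1,-1,-1,-1]}' 40
python3 -m crank '{"linear":[[0.3,0.93,0],[0.3,0.93,0],[0.3,0.93,0],[0.3,0.93,0],[0.3,0.93,0]],"delta_rot":[[0,0,1],[0,0,1],[0,0,1],[0,0,1],[0,0,1]],"fingers":[-1,-1,-1,-1,-1]}'
```

```text
clock: 0.7
position: [0.3813, -0.3362, 0.2787]
tool_rot: [3.141, -0.0, 0.993]
force: [0.6, -0.9, -0.0]
grip_width: 0.0121
finger_force: 0.0
clock: 1.2
position: [0.4559, -0.1037, 0.2785]
tool_rot: [3.141, 0.0, 1.517]
force: [1.1, -0.3, 1.0]
grip_width: -0.0002
finger_force: 0.0
```

```bash
python3 -m crank '{"linear":[[0.2,0.96,-0.2],[0.2,0.96,-0.2],[0.2,0.96,-0.2],[0.2,0.96,-0.2],[0.2,0.96,-0.2]],"delta_rot":[[0,0,0],[0,0,0],[0,0,0],[0,0,0],[0,0,0]],"fingers":[-1,-1,-1,-1,-1]}' 
python3 -m crank '{"linear":[[0.04,0,-0.2],[0.04,0,-0.4],[0.04,0.02,-0.6],[0.04,0.02,-0.6],[0.04,0.02,-0.6]],"delta_rot":[[0,0,0],[0,0,0],[0,0,0],[0,0,0],[0,0,0]],"fingers":[-1,-1,-1,-1,-1]}'
```

```text
clock: 1.7
position: [0.5057, 0.1358, 0.228]
tool_rot: [3.141, 0.0, 1.513]
force: [0.5, -0.6, 0.4]
grip_width: 0.0
finger_force: 0.0
clock: 2.2
position: [0.5155, 0.1391, 0.0789]
tool_rot: [-3.14, 0.0, 1.514]
force: [0.3, 0.8, 0.9]
grip_width: -0.0001
finger_force: 0.0
```

Now sweep to +x, target x ≈ 0.585.

```bash
python3 -m crank '{"linear":[[0.08,0,0],[0.14,0,0],[0.2,0,0],[0.26,0,0],[0.28,0,0]],"delta_rot":[[0,0,0],[0,0,0],[0,0,0],[0,0,0],[0,0,0]],"fingers":[-1,-1,-1,-1,-1]}' 
python3 - <<'E'
from h import *
f=grab_frame("scene"); save(f,"iso1.png",(280,200,440,330),4)
E
```

```text
clock: 2.7
position: [0.5854, 0.1387, 0.0814]
tool_rot: [-3.14, 0.0, 1.512]
force: [-31.1, -0.5, 16.5]
grip_width: -0.0004
finger_force: 15.2
```

View pics/iso1.png

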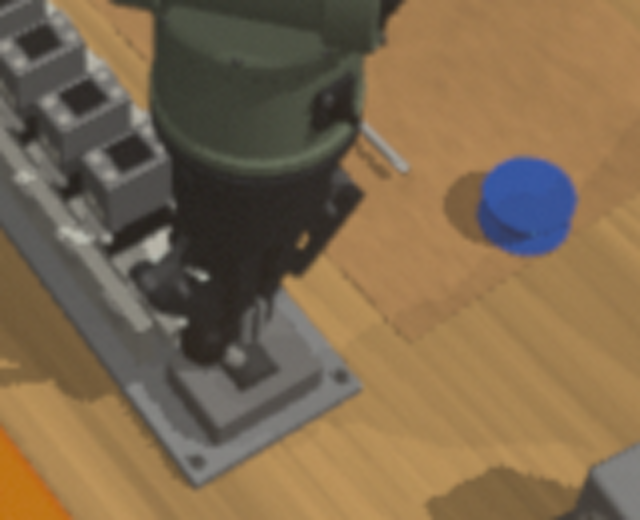

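The lever is against its stop at the far side (31 N, and the ball at (205,345) leans to +x). Next I back off, rise and go over module A.

```bash
python3 -m crank '{"linear":[[-0.08,0,0],[-0.08,0,0.2],[-0.06,-0.1,0.4],[-0.04,-0.3,0.5],[-0.028,-0.44,0.5]],"delta_rot":[[0,0,0],[0,0,0],[0,0,0.05],[0,0,0.05],[0,0,0.05]],"fingers":[-1,-1,0.5,0.5,0.5]}' 
python3 - <<'E'
from h import *
f=grab_frame("top"); save(f,"iso2.png",(230,180,440,290),3)
E
```

```text
clock: 3.25
position: [0.5804, 0.0282, 0.2101]
tool_rot: [3.133, -0.001, 1.54]
force: [0.2, -0.1, -0.3]
grip_width: 0.0429
finger_force: 0.0
```

View pics/iso2.png

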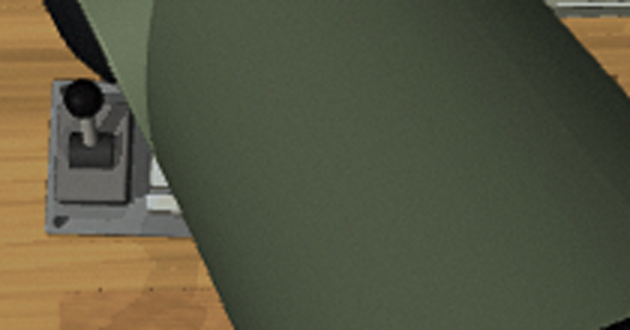

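The ball at (83,100) leans to +x, so the isolator is off. Now I descend and grip A.

```bash
python3 -m crank '{"linear":[[-0.006,0,-0.18],[-0.006,0,-0.36],[-0.006,0,-0.48],[-0.006,0,-0.546],[-0.006,0,-0.546]],"delta_rot":[[0,0,-0.02],[0,0,-0.02],[0,0,-0.02],[0,0,-0.02],[0,0,-0.02]],"fingers":[0.5,0.5,0.5,0.5,0.5]}' 80
python3 -m crank '{"linear":[[0,0,0],[0,0,0],[0,0,0],[0,0,0],[0,0,0]],"delta_rot":[[0,0,0],[0,0,0],[0,0,0],[0,0,0],[0,0,0]],"fingers":[-1,-1,-1,-1,-1]}'
```

```text
clock: 3.8
position: [0.5771, 0.0289, 0.0671]
tool_rot: [-3.141, 0.0, 1.529]
force: [-1.0, -0.8, 0.6]
grip_width: 0.064
finger_force: 0.0
clock: 4.3
position: [0.5783, 0.029, 0.0692]
tool_rot: [3.139, -0.0, 1.528]
force: [-0.7, 0.7, 5.9]
grip_width: 0.0453
finger_force: 81.1
```

```bash
python3 -m crank '{"linear":[[0,0,0.06],[0,0,0.12],[0,0,0.18],[0,0,0.3],[0,0,0.46]],"delta_rot":[[0,0,0],[0,0,0],[0,0,0],[0,0,0],[0,0,0]],"fingers":[-1,-1,-1,-1,-1]}'
```

```text
clock: 4.8
position: [0.5765, 0.0289, 0.1835]
tool_rot: [-3.14, 0.0, 1.529]
force: [0.5, 0.2, -0.5]
grip_width: 0.0454
finger_force: 94.7
```

```bash
cat >> h.py <<'E'
def tray(f,show=True):
    im=f["image"].astype(int); mx=im.max(2); mn=im.min(2)
    m=((mx>110)&(mx-mn<30)).astype(np.uint8); 
    m[:215]=0; m[:,:425]=0; m[345:]=0
    m=cv2.morphologyEx(m,cv2.MORPH_CLOSE,np.ones((5,5)))
    c=max(cv2.findContours(m,cv2.RETR_EXTERNAL,cv2.CHAIN_APPROX_NONE)[0],key=cv2.contourArea)
    q=cv2.boxPoints(cv2.minAreaRect(c)); W=np.array([px2w(f,u,v,.035) for u,v in q])[:,:2]
    e=W[1]-W[0]; print("tray",W.mean(0).round(4),"sides",np.linalg.norm(W[1]-W[0]).round(3),np.linalg.norm(W[2]-W[1]).round(3),"yaw deg",round((np.degrees(np.arctan2(e[1],e[0]))+45)%90-45,1)); return q
E
python3 - <<'E'
from h import *
f=grab_frame("top"); q=tray(f); print(q.round(0).tolist())
f["image"]=f["image"].copy(); cv2.polylines(f["image"],[q.astype(int)],True,(255,0,0)); save(f,"tr1.png",s=1)
E
```

```text
tray [ 0.4753 -0.3438] sides 0.17 0.189 yaw deg 2.4
[[455.0, 234.0], [537.0, 229.0], [543.0, 322.0], [461.0, 327.0]]
```

View pics/tr1.png

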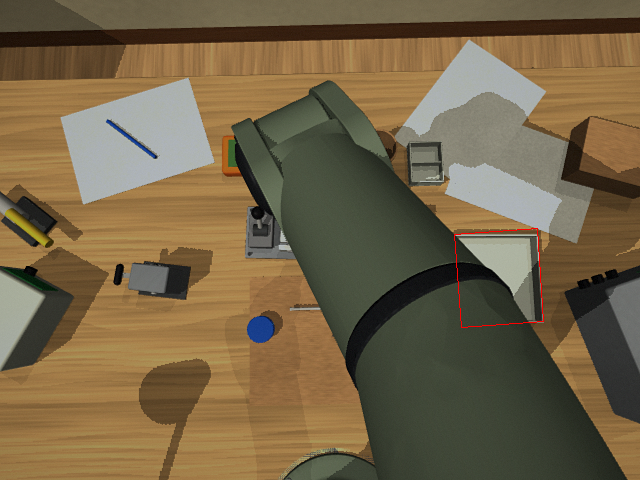

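The tray's right edge is at px 540 and its top edge at 229–234, the same as at the start. The arm hides its lower left. Carry A.

```bash
python3 -m crank '{"linear":[[-0.2,-0.86,0],[-0.2,-0.86,0],[-0.2,-0.86,0],[-0.2,-0.86,0],[-0.2,-0.86,0]],"delta_rot":[[0,0,0],[0,0,0],[0,0,0],[0,0,0],[0,0,0]],"fingers":[-1,-1,-1,-1,-1]}'
python3 -m crank '{"linear":[[-0.2,-0.86,0],[-0.2,-0.86,0],[-0.2,-0.86,0],[-0.2,-0.86,0],[-0.2,-0.86,0]],"delta_rot":[[0,0,0],[0,0,0],[0,0,0],[0,0,0],[0,0,0]],"fingers":[-1,-1,-1,-1,-1]}'
cat >> h.py <<'E'
def strays(f):
    im=f["image"].astype(int); mx=im.max(2); mn=im.min(2)
    m=((mx>110)&(mx-mn<35)).astype(np.uint8); M=np.zeros_like(m); M[100:200,200:320]=1; m*=M
    m=cv2.morphologyEx(m,cv2.MORPH_CLOSE,np.ones((5,5)))
    c=max(cv2.findContours(m,cv2.RETR_EXTERNAL,cv2.CHAIN_APPROX_NONE)[0],key=cv2.contourArea)[:,0]
    W=np.array([px2w(f,u,v,.035)[:2] for u,v in c]); print("scene tray x",W[:,0].min().round(3),W[:,0].max().round(3),"y",W[:,1].min().round(3),W[:,1].max().round(3))
E
python3 - <<'E'
from h import *
f=grab_frame("scene"); strays(f); save(f,"car1.png",(190,80,380,230),4)
E
```

```text
clock: 5.35
position: [0.5256, -0.1912, 0.1832]
tool_rot: [3.141, 0.002, 1.524]
force: [-0.0, -0.3, -0.6]
grip_width: 0.0446
finger_force: 94.7
clock: 5.85
position: [0.4748, -0.4063, 0.1832]
tool_rot: [3.141, 0.002, 1.524]
force: [-0.5, -0.1, -0.8]
grip_width: 0.0451
finger_force: 94.7
scene tray x 0.382 0.58 y -0.43 -0.185
```

View pics/car1.png

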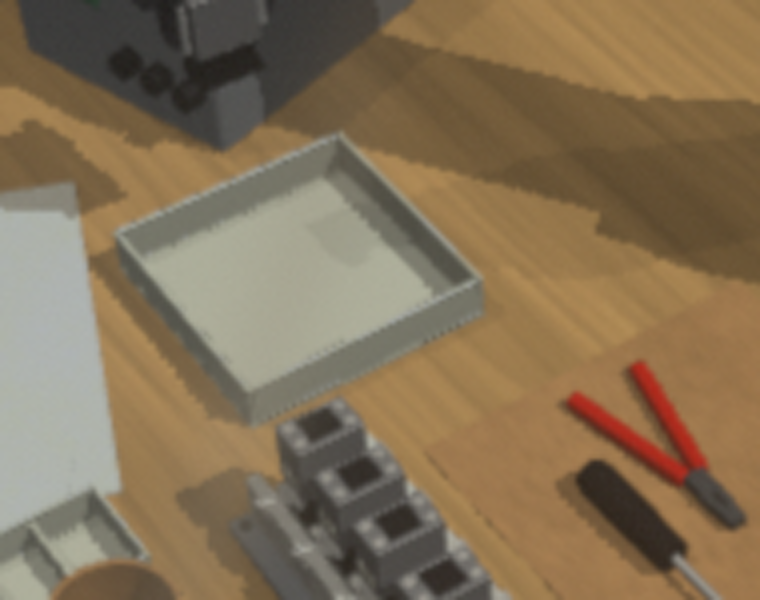

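The scene crop shows tray rim corners at (118,234), (341,134), (482,283) and (247,390), and the supply's foot corner at (225,145).

```bash
python3 - <<'E'
from h import *
f=grab_frame("scene")
C=np.array([px2w(f,190+u/4-.4,80+v/4-.4,.035) for u,v in [(118,234),(341,134),(482,283),(247,390)]]);print(C.round(3),C.mean(0))
print(px2w(f,190+225/4,80+145/4,0)[:2])
E
```

```text
[[ 0.559 -0.426  0.035]
 [ 0.383 -0.423  0.035]
 [ 0.39  -0.243  0.035]
 [ 0.565 -0.252  0.035]] [ 0.47405834 -0.33610145  0.035     ]
[ 0.43591181 -0.4970571 ]
```

```bash
python3 -m crank '{"linear":[[-0.01,0.02,-0.16],[-0.01,0.02,-0.32],[-0.01,0.02,-0.46],[-0.01,0.02,-0.54],[-0.01,0.02,-0.54]],"delta_rot":[[0,0,0],[0,0,0],[0,0,0],[0,0,0],[0,0,0]],"fingers":[-1,-1,-1,-1,-1]}'
python3 -m crank '{"linear":[[0,0,0],[0,0,0],[0,0,0],[0,0,0.2],[0,0,0.4]],"delta_rot":[[0,0,0],[0,0,0],[0,0,0],[0,0,0],[0,0,0]],"fingers":[0.5,0.5,0.5,0.5,0.5]}'
```

```text
clock: 6.45
position: [0.4749, -0.3948, 0.0461]
tool_rot: [-3.141, -0.001, 1.53]
force: [0.0, 0.6, 0.5]
grip_width: 0.0451
finger_force: 94.6
clock: 6.95
position: [0.4741, -0.3954, 0.1477]
tool_rot: [-3.14, -0.002, 1.529]
force: [1.1, -0.8, 0.7]
grip_width: 0.0641
finger_force: 0.0
```

```bash
python3 -m crank '{"linear":[[0.24,0.94,0.1],[0.24,0.94,0.1],[0.24,0.94,0.1],[0.24,0.94,0.1],[0.24,0.94,0.1]],"delta_rot":[[0,0,0],[0,0,0],[0,0,0],[0,0,0],[0,0,0]],"fingers":[0.5,0.5,0.5,0.5,0.5]}'
python3 -m crank '{"linear":[[0.17,0.57,-0.1],[0.17,0.57,-0.1],[0.17,0.57,-0.1],[0.17,0.57,-0.1],[0.17,0.57,-0.1]],"delta_rot":[[0,0,0],[0,0,0],[0,0,0],[0,0,0],[0,0,0]],"fingers":[0.5,0.5,0.5,0.5,0.5]}'
```

```text
clock: 7.45
position: [0.5351, -0.1585, 0.1729]
tool_rot: [3.14, 0.0, 1.529]
force: [0.3, -0.3, 0.4]
grip_width: 0.0638
finger_force: 0.0
clock: 7.95
position: [0.5772, -0.0171, 0.147]
tool_rot: [3.142, -0.0, 1.531]
force: [0.1, -0.6, -0.5]
grip_width: 0.0643
finger_force: 0.0
```

```bash
python3 -m crank '{"linear":[[0,0,-0.16],[0,0,-0.286],[0,0,-0.286],[0,0,-0.286],[0,0,-0.286]],"delta_rot":[[0,0,0],[0,0,0],[0,0,0],[0,0,0],[0,0,0]],"fingers":[0.5,0.5,-1,-1,-1]}'
python3 -m crank '{"linear":[[0,0,0],[0,0,0.06],[0,0,0.12],[0,0,0.24],[0,0,0.44]],"delta_rot":[[0,0,0],[0,0,0],[0,0,0],[0,0,0],[0,0,0]],"fingers":[-1,-1,-1,-1,-1]}'
```

```text
clock: 8.45
position: [0.5773, -0.0194, 0.0768]
tool_rot: [3.141, 0.0, 1.528]
force: [-3.4, -2.0, -4.1]
grip_width: 0.0454
finger_force: 82.0
clock: 8.95
position: [0.5765, -0.0184, 0.1866]
tool_rot: [-3.14, -0.0, 1.529]
force: [0.7, -0.7, -0.8]
grip_width: 0.0451
finger_force: 89.5
```

```bash
python3 -m crank '{"linear":[[-0.2,-0.9,0],[-0.2,-0.9,0],[-0.2,-0.9,0],[-0.2,-0.9,0],[-0.2,-0.9,0]],"delta_rot":[[0,0,0],[0,0,0],[0,0,0],[0,0,0],[0,0,0]],"fingers":[-1,-1,-1,-1,-1]}'
python3 -m crank '{"linear":[[-0.2,-0.48,0],[-0.2,-0.48,0],[-0.2,-0.48,0],[-0.2,-0.48,0],[-0.2,-0.48,0]],"delta_rot":[[0,0,0],[0,0,0],[0,0,0],[0,0,0],[0,0,0]],"fingers":[-1,-1,-1,-1,-1]}'
python3 - <<'E'
from h import *
f=grab_frame("scene"); save(f,"car2.png",(190,80,380,230),4)
E
```

```text
clock: 9.45
position: [0.5263, -0.2477, 0.1875]
tool_rot: [3.14, 0.002, 1.526]
force: [-0.0, 0.5, -0.8]
grip_width: 0.0449
finger_force: 89.7
clock: 9.95
position: [0.4775, -0.364, 0.187]
tool_rot: [3.14, 0.001, 1.528]
force: [0.3, 0.1, -1.4]
grip_width: 0.0449
finger_force: 89.7
```

View pics/car2.png

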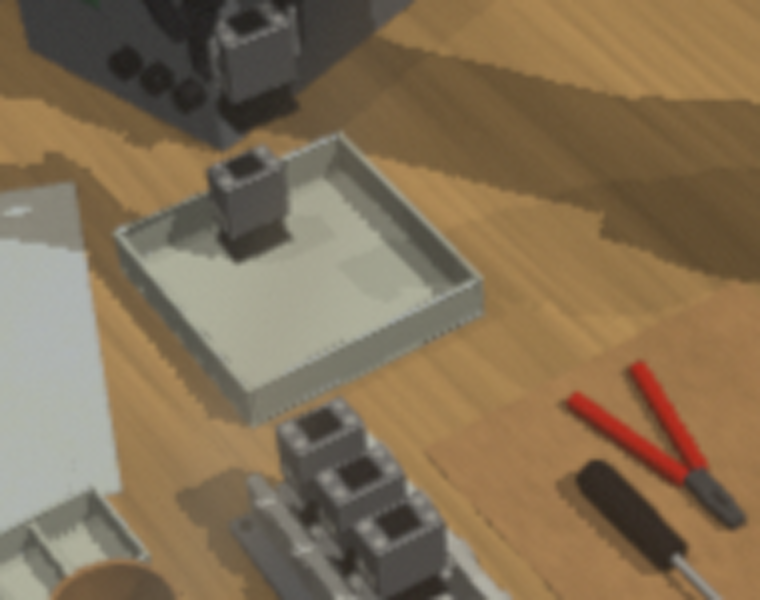

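The tray hasn't moved (corners at (118,232), (341,134), (482,283)). A stands upright in it, with its top at (248,163), and B is held above. Place B.

```bash
python3 -c "
from h import *
print(px2w(grab_frame('scene'),190+248/4-.4,80+163/4-.4,.070))"
python3 -m crank '{"linear":[[-0.01,0.01,-0.16],[-0.01,0.01,-0.32],[-0.01,0.01,-0.46],[-0.01,0.01,-0.53],[-0.01,0.01,-0.53]],"delta_rot":[[0,0,0],[0,0,0],[0,0,0],[0,0,0],[0,0,0]],"fingers":[-1,-1,-1,-1,-1]}'
python3 -m crank '{"linear":[[0,0,0],[0,0,0],[0,0,0],[0,0,0.2],[0,0,0.4]],"delta_rot":[[0,0,0],[0,0,0],[0,0,0],[0,0,0],[0,0,0]],"fingers":[0.5,0.5,0.5,0.5,0.5]}'
```

```text
[ 0.46989537 -0.39823932  0.07      ]
clock: 10.55
position: [0.4754, -0.3593, 0.0515]
tool_rot: [-3.141, -0.001, 1.531]
force: [0.5, -0.1, -1.0]
grip_width: 0.0454
finger_force: 92.6
clock: 11.05
position: [0.4742, -0.3604, 0.1536]
tool_rot: [-3.14, -0.002, 1.529]
force: [0.5, -1.7, 0.5]
grip_width: 0.0638
finger_force: 0.0
```

```bash
python3 -m crank '{"linear":[[0.24,0.8,0.08],[0.24,0.8,0.08],[0.24,0.8,0.08],[0.24,0.8,0.08],[0.24,0.8,0.08]],"delta_rot":[[0,0,0],[0,0,0],[0,0,0],[0,0,0],[0,0,0]],"fingers":[0.5,0.5,0.5,0.5,0.5]}'
python3 -m crank '{"linear":[[0.16,0.384,-0.08],[0.16,0.384,-0.08],[0.16,0.384,-0.08],[0.16,0.384,-0.24],[0.16,0.384,-0.389]],"delta_rot":[[0,0,0],[0,0,0],[0,0,0],[0,0,0],[0,0,0]],"fingers":[0.5,0.5,0.5,0.5,0.5]}'
python3 -m crank '{"linear":[[0,0,0],[0,0,0],[0,0,0],[0,0,0],[0,0,0.04]],"delta_rot":[[0,0,0],[0,0,0],[0,0,0],[0,0,0],[0,0,0]],"fingers":[-1,-1,-1,-1,-1]}'
```

```text
clock: 11.55
position: [0.5366, -0.155, 0.1743]
tool_rot: [3.139, -0.002, 1.535]
force: [-0.5, -1.0, -0.1]
grip_width: 0.064
finger_force: 0.0
clock: 12.05
position: [0.5753, -0.065, 0.0754]
tool_rot: [3.139, 0.0, 1.529]
force: [0.7, -0.3, -0.4]
grip_width: 0.0642
finger_force: 0.0
clock: 12.55
position: [0.5744, -0.0654, 0.086]
tool_rot: [-3.141, 0.0, 1.528]
force: [-0.3, -0.2, -4.8]
grip_width: 0.0448
finger_force: 85.3
```

```bash
python3 -m crank '{"linear":[[0,0,0.08],[0,0,0.2],[0,0,0.4],[-0.05,-0.15,0.4],[-0.1,-0.3,0.4]],"delta_rot":[[0,0,0],[0,0,0],[0,0,0],[0,0,0],[0,0,0]],"fingers":[-1,-1,-1,-1,-1]}'
python3 -m crank '{"linear":[[-0.294,-0.76,0],[-0.294,-0.76,0],[-0.294,-0.76,0],[-0.294,-0.76,0],[-0.294,-0.76,0]],"delta_rot":[[0,0,0],[0,0,0],[0,0,0],[0,0,0],[0,0,0]],"fingers":[-1,-1,-1,-1,-1]}'
python3 - <<'E'
from h import *
f=grab_frame("scene"); save(f,"car3.png",(190,80,380,230),3)
E
```

```text
clock: 13.05
position: [0.5507, -0.1406, 0.1889]
tool_rot: [3.136, 0.001, 1.531]
force: [-0.0, -1.5, -1.3]
grip_width: 0.0451
finger_force: 86.0
clock: 13.55
position: [0.4731, -0.337, 0.187]
tool_rot: [3.141, 0.004, 1.52]
force: [0.4, 1.0, -0.0]
grip_width: 0.0451
finger_force: 86.0
```

View pics/car3.png

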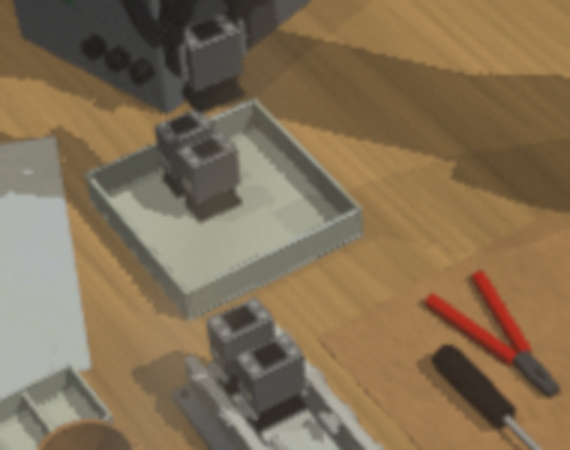

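The tray hasn't moved, A and B stand upright, and C is held. Place C at y ≈ -0.328.

```bash
python3 -m crank '{"linear":[[0.01,0.02,-0.16],[0.01,0.02,-0.32],[0.01,0.02,-0.46],[0.01,0.02,-0.53],[0.01,0.02,-0.53]],"delta_rot":[[0,0,0],[0,0,0],[0,0,0],[0,0,0],[0,0,0]],"fingers":[-1,-1,-1,-1,-1]}'
python3 -m crank '{"linear":[[0,0,0],[0,0,0],[0,0,0],[0,0,0.2],[0,0,0.4]],"delta_rot":[[0,0,0],[0,0,0],[0,0,0],[0,0,0],[0,0,0]],"fingers":[0.5,0.5,0.5,0.5,0.5]}'
```

```text
clock: 14.1
position: [0.4791, -0.3237, 0.0523]
tool_rot: [-3.141, -0.001, 1.53]
force: [0.4, 0.0, 0.6]
grip_width: 0.0452
finger_force: 86.6
clock: 14.6
position: [0.4782, -0.3246, 0.1543]
tool_rot: [-3.14, -0.001, 1.529]
force: [0.0, -1.0, 1.1]
grip_width: 0.0641
finger_force: 0.0
```

```bash
python3 -m crank '{"linear":[[0.38,0.862,0.04],[0.38,0.862,0.04],[0.38,0.862,0.04],[0.38,0.862,0.04],[0.38,0.862,0.04]],"delta_rot":[[0,0,0],[0,0,0],[0,0,0],[0,0,0],[0,0,0]],"fingers":[0.5,0.5,0.5,0.5,0.5]}'
python3 -m crank '{"linear":[[0,0,-0.16],[0,0,-0.32],[0,0,-0.355],[0,0,-0.355],[0,0,-0.355]],"delta_rot":[[0,0,0],[0,0,0],[0,0,0],[0,0,0],[0,0,0]],"fingers":[0.5,0.5,0.5,-1,-1]}'
python3 -m crank '{"linear":[[0,0,0],[0,0,0],[0,0,0.06],[0,0,0.12],[0,0,0.24]],"delta_rot":[[0,0,0],[0,0,0],[0,0,0],[0,0,0],[0,0,0]],"fingers":[-1,-1,-1,-1,-1]}'
```

```text
clock: 15.1
position: [0.5748, -0.1062, 0.1644]
tool_rot: [3.14, -0.001, 1.531]
force: [0.6, -0.4, -0.0]
grip_width: 0.0639
finger_force: 0.0
clock: 15.6
position: [0.5741, -0.1098, 0.076]
tool_rot: [3.141, 0.0, 1.528]
force: [-2.7, 0.1, -3.9]
grip_width: 0.0452
finger_force: 82.0
clock: 16.1
position: [0.5735, -0.1095, 0.1355]
tool_rot: [-3.141, -0.0, 1.529]
force: [0.5, -0.4, -0.3]
grip_width: 0.0452
finger_force: 91.1
```

```bash
python3 -m crank '{"linear":[[0,0,0.2],[-0.2,-0.36,0.2],[-0.386,-0.73,0.2],[-0.386,-0.73,0.2],[-0.386,-0.73,0.2]],"delta_rot":[[0,0,0],[0,0,0],[0,0,0],[0,0,0],[0,0,0]],"fingers":[-1,-1,-1,-1,-1]}'
python3 -m crank '{"linear":[[0,0,0],[0,0,0],[0,0,0],[0,0,0],[0,0,0]],"delta_rot":[[0,0,0],[0,0,0],[0,0,0],[0,0,0],[0,0,0]],"fingers":[-1,-1,-1,-1,-1]}'
python3 - <<'E'
from h import *
f=grab_frame("scene"); save(f,"car4.png",(190,80,380,230),3)
E
```

```text
clock: 16.6
position: [0.4796, -0.2882, 0.1866]
tool_rot: [3.139, 0.001, 1.529]
force: [1.2, -1.3, -1.3]
grip_width: 0.0451
finger_force: 91.1
clock: 17.1
position: [0.4808, -0.2854, 0.1846]
tool_rot: [3.141, -0.0, 1.53]
force: [-1.0, -0.5, -0.6]
grip_width: 0.0451
finger_force: 91.1
```

View pics/car4.png

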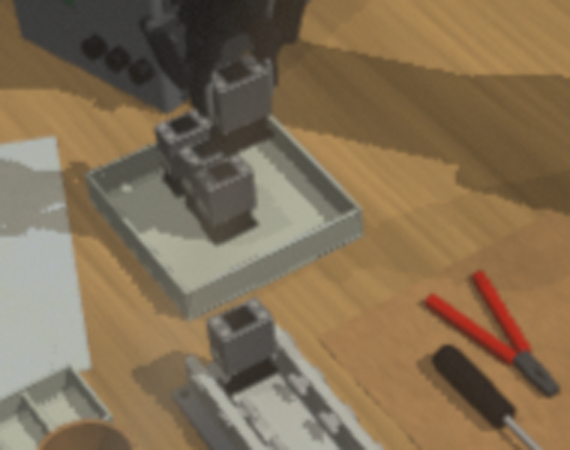

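The tray hasn't moved, three modules stand in it, D is held, and one module is left on the rail at (240,340). Place D.

```bash
python3 -m crank '{"linear":[[-0.01,-0.02,-0.16],[-0.01,-0.02,-0.32],[-0.01,-0.02,-0.46],[-0.01,-0.02,-0.53],[-0.01,-0.02,-0.53]],"delta_rot":[[0,0,0],[0,0,0],[0,0,0],[0,0,0],[0,0,0]],"fingers":[-1,-1,-1,-1,-1]}'
python3 -m crank '{"linear":[[0,0,0],[0,0,0],[0,0,0],[0,0,0.2],[0,0,0.4]],"delta_rot":[[0,0,0],[0,0,0],[0,0,0],[0,0,0],[0,0,0]],"fingers":[0.5,0.5,0.5,0.5,0.5]}'
```

```text
clock: 17.65
position: [0.4771, -0.2905, 0.05]
tool_rot: [-3.139, -0.001, 1.53]
force: [0.1, -0.1, 0.1]
grip_width: 0.045
finger_force: 102.1
clock: 18.15
position: [0.477, -0.2907, 0.1525]
tool_rot: [-3.14, -0.002, 1.529]
force: [0.4, -0.5, 0.4]
grip_width: 0.0641
finger_force: 0.0
```

```bash
python3 -m crank '{"linear":[[0.376,0.546,0.04],[0.376,0.546,0.04],[0.376,0.546,0.04],[0.376,0.546,0.04],[0.376,0.546,0.04]],"delta_rot":[[0,0,0],[0,0,0],[0,0,0],[0,0,0],[0,0,0]],"fingers":[0.5,0.5,0.5,0.5,0.5]}'
python3 -m crank '{"linear":[[0,0,-0.16],[0,0,-0.32],[0,0,-0.347],[0,0,-0.347],[0,0,-0.347]],"delta_rot":[[0,0,0],[0,0,0],[0,0,0],[0,0,0],[0,0,0]],"fingers":[0.5,0.5,0.5,-1,-1]}'
python3 -m crank '{"linear":[[0,0,0],[0,0,0],[0,0,0.06],[0,0,0.12],[0,0,0.24]],"delta_rot":[[0,0,0],[0,0,0],[0,0,0],[0,0,0],[0,0,0]],"fingers":[-1,-1,-1,-1,-1]}'
```

```text
clock: 18.65
position: [0.5731, -0.1519, 0.1623]
tool_rot: [3.14, -0.001, 1.533]
force: [0.2, -0.5, -1.1]
grip_width: 0.0643
finger_force: 0.0
clock: 19.15
position: [0.5719, -0.1555, 0.0766]
tool_rot: [3.141, 0.0, 1.528]
force: [-2.3, 0.3, -3.6]
grip_width: 0.045
finger_force: 82.0
clock: 19.65
position: [0.5715, -0.1546, 0.1362]
tool_rot: [-3.141, -0.0, 1.529]
force: [0.8, 0.2, 0.3]
grip_width: 0.0449
finger_force: 91.0
```

```bash
python3 -m crank '{"linear":[[0,0,0.2],[0,-0.2,0.2],[-0.08,-0.36,0.2],[-0.08,-0.36,0.2],[-0.08,-0.36,0.2]],"delta_rot":[[0,0,0],[0,0,-0.25],[0,0,-0.5],[0,0,-0.75],[0,0,-1]],"fingers":[-1,-1,-1,-1,-1]}'
python3 -m crank '{"linear":[[-0.04,-0.18,0],[-0.08,-0.36,0],[-0.08,-0.36,0],[-0.08,-0.36,0],[-0.08,-0.36,0]],"delta_rot":[[0,0,-0.25],[0,0,-0.5],[0,0,-0.75],[0,0,-1],[0,0,-1]],"fingers":[-1,-1,-1,-1,-1]}'
python3 -m crank '{"linear":[[0,0,0],[0,0,0],[0,0,0],[0,0,0],[0,0,0]],"delta_rot":[[0,0,-0.25],[0,0,-0.5],[0,0,-0.75],[0,0,-1],[0,0,-1]],"fingers":[-1,-1,-1,-1,-1]}'
python3 - <<'E'
from h import *
f=grab_frame("scene"); save(f,"car5.png",(190,80,380,230),3)
print(observe()["position"],observe()["tool_rot"])
E
```

```text
clock: 20.15
position: [0.5516, -0.2464, 0.1873]
tool_rot: [3.139, -0.001, 0.997]
force: [0.4, 0.7, -0.2]
grip_width: 0.0447
finger_force: 90.9
clock: 20.65
position: [0.5323, -0.3349, 0.187]
tool_rot: [3.14, -0.002, 0.479]
force: [0.4, 0.8, -0.2]
grip_width: 0.0449
finger_force: 90.9
clock: 21.15
position: [0.5323, -0.3344, 0.1862]
tool_rot: [3.141, -0.001, -0.04]
force: [-0.0, -0.8, -0.7]
grip_width: 0.0444
finger_force: 90.9
[ 0.53220774 -0.33443434  0.18606132] [ 3.14133964e+00 -1.18652115e-03 -3.54843326e-02]
```

View pics/car5.png

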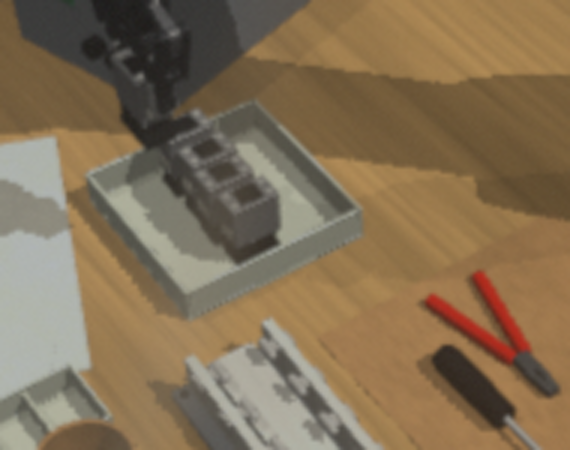

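The tray hasn't moved and four modules are in it. E is turned 90° over the free far strip. Place E.

```bash
python3 -m crank '{"linear":[[0,0,-0.16],[0,0,-0.32],[0,0,-0.46],[0,0,-0.53],[0,0,-0.53]],"delta_rot":[[0,0,0],[0,0,0],[0,0,0],[0,0,0],[0,0,0]],"fingers":[-1,-1,-1,-1,-1]}'
python3 -m crank '{"linear":[[0,0,0],[0,0,0],[0,0,0],[0,0,0.2],[0,0,0.4]],"delta_rot":[[0,0,0],[0,0,0],[0,0,0],[0,0,0],[0,0,0]],"fingers":[0.4,0.4,0.4,0.4,0.4]}'
```

```text
clock: 21.7
position: [0.5317, -0.334, 0.0514]
tool_rot: [-3.14, 0.001, -0.035]
force: [-0.6, 0.7, -0.6]
grip_width: 0.0447
finger_force: 100.3
clock: 22.2
position: [0.5309, -0.3345, 0.1531]
tool_rot: [-3.14, 0.002, -0.041]
force: [1.3, 0.2, 0.6]
grip_width: 0.0596
finger_force: 0.0
```

```bash
python3 -m crank '{"linear":[[-0.04,0.1,0.2],[-0.04,0.9,0.2],[-0.04,0.9,0.2],[-0.04,0.9,0.2],[-0.04,0.9,0.2]],"delta_rot":[[0,0,0],[0,0,0.25],[0,0,0.5],[0,0,0.75],[0,0,0.95]],"fingers":[-1,-1,-1,-1,-1]}'
python3 -m crank '{"linear":[[-0.04,0.96,0],[-0.04,0.96,0],[-0.04,0.96,0],[-0.04,0.96,0],[-0.04,0.96,0]],"delta_rot":[[0,0,0.25],[0,0,0.5],[0,0,0.75],[0,0,0.96],[0,0,0.96]],"fingers":[-1,-1,-1,-1,-1]}'
python3 -m crank '{"linear":[[-0.04,0.96,0],[-0.04,0.96,0],[-0.04,0.96,0],[-0.04,0.96,0],[-0.04,0.96,0]],"delta_rot":[[0,0,0.25],[0,0,0.5],[0,0,0.75],[0,0,0.96],[0,0,0.96]],"fingers":[-1,-1,-1,-1,-1]}'
```

```text
clock: 22.7
position: [0.5214, -0.1112, 0.2033]
tool_rot: [3.141, -0.001, 0.462]
force: [0.9, -0.2, 0.4]
grip_width: 0.0002
finger_force: 0.0
clock: 23.2
position: [0.5112, 0.1298, 0.2031]
tool_rot: [3.141, -0.001, 0.965]
force: [0.5, -0.3, 0.1]
grip_width: 0.0001
finger_force: 0.0
clock: 23.7
position: [0.501, 0.3698, 0.2029]
tool_rot: [3.141, -0.001, 1.467]
force: [1.3, -0.6, 0.1]
grip_width: -0.0
finger_force: 0.0
```

```bash
python3 -m crank '{"linear":[[-0.02,0.17,0],[-0.02,0.17,-0.1],[-0.02,0.17,-0.3],[-0.02,0.17,-0.34],[-0.02,0.17,-0.34]],"delta_rot":[[0,0,0],[0,0,0],[0,0,0],[0,0,0],[0,0,0]],"fingers":[-1,-1,-1,-1,-1]}'
python3 - <<'E'
from h import *
f=grab_frame("scene"); save(f,"tal1.png",(390,270,510,380),5)
E
```

```text
clock: 24.2
position: [0.4962, 0.409, 0.1168]
tool_rot: [-3.14, 0.002, 1.461]
force: [0.1, -0.4, 0.9]
grip_width: -0.0
finger_force: 0.0
```

View pics/tal1.png

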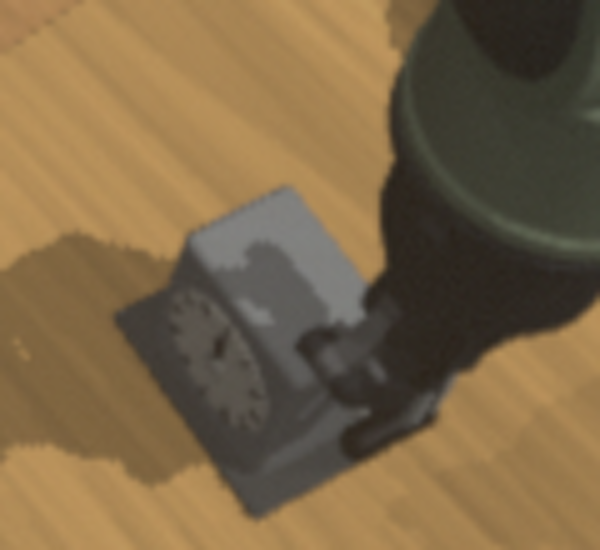

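The fingers are over the bar at (350,440). Now a first careful press.

```bash
python3 -m crank '{"linear":[[0,0.01,-0.06],[0,0.01,-0.12],[0,0.01,-0.18],[0,0.01,-0.22],[0,0.01,-0.22]],"delta_rot":[[0,0,0],[0,0,0],[0,0,0],[0,0,0],[0,0,0]],"fingers":[-1,-1,-1,-1,-1]}'
python3 -m crank '{"linear":[[0,0,-0.01],[0,0,-0.02],[0,0,-0.02]],"delta_rot":[[0,0,0],[0,0,0],[0,0,0]],"fingers":[-1,-1,-1]}'
```

```text
clock: 24.75
position: [0.4962, 0.4114, 0.0609]
tool_rot: [-3.14, 0.002, 1.461]
force: [0.2, 0.4, 3.0]
grip_width: -0.0001
finger_force: 1.6
clock: 25.05
position: [0.4965, 0.4117, 0.0574]
tool_rot: [-3.141, 0.001, 1.46]
force: [-2.1, -2.8, 3.4]
grip_width: 0.0002
finger_force: 1.8
```

```bash
python3 -m crank '{"linear":[[0,0,-0.012],[0,0,-0.012],[0,0,-0.012]],"delta_rot":[[0,0,0],[0,0,0],[0,0,0]],"fingers":[-1,-1,-1]}'
python3 -m crank '{"linear":[[0,0,-0.008],[0,0,-0.008],[0,0,-0.008]],"delta_rot":[[0,0,0],[0,0,0],[0,0,0]],"fingers":[-1,-1,-1]}'
```

```text
clock: 25.35
position: [0.4969, 0.4119, 0.0563]
tool_rot: [3.14, 0.0, 1.46]
force: [-8.3, -9.9, 31.8]
grip_width: -0.0001
finger_force: 15.8
clock: 25.65
position: [0.4971, 0.412, 0.0558]
tool_rot: [3.14, -0.0, 1.46]
force: [-15.2, -16.8, 54.6]
grip_width: 0.0
finger_force: 27.5
```

Hard stop reached. Release and check the dial.

```bash
python3 -m crank '{"linear":[[0,0,0.1],[0,0,0.2],[0,0,0.26],[0,0,0.26],[0,0,0.26]],"delta_rot":[[0,0,0],[0,0,0],[0,0,0],[0,0,0],[0,0,0]],"fingers":[-1,-1,-1,-1,-1]}'
python3 - <<'E'
from h import *
f=grab_frame("scene"); save(f,"tal2.png",(415,320,455,365),10)
E
```

```text
clock: 26.15
position: [0.4967, 0.4118, 0.1171]
tool_rot: [3.142, 0.0, 1.46]
force: [-0.4, 0.6, -0.3]
grip_width: 0.0002
finger_force: 0.0
```

View pics/tal2.png

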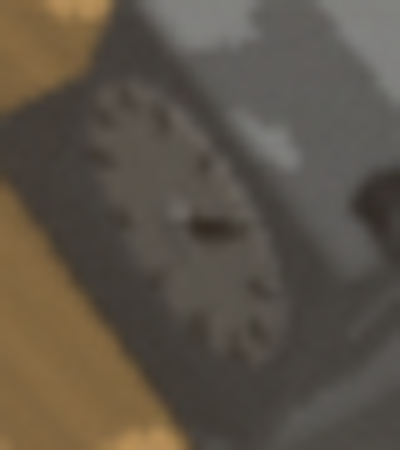

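The pointer moved on one mark, to (215,230) pointing right. Four more presses to go.

```bash
python3 -m crank '{"linear":[[0,0,-0.12],[0,0,-0.21],[0,0,-0.25],[0,0,-0.254],[0,0,-0.254]],"delta_rot":[[0,0,0],[0,0,0],[0,0,0],[0,0,0],[0,0,0]],"fingers":[-1,-1,-1,-1,-1]}'
python3 -m crank '{"linear":[[0,0,0.1],[0,0,0.2],[0,0,0.254],[0,0,0.254],[0,0,0.254]],"delta_rot":[[0,0,0],[0,0,0],[0,0,0],[0,0,0],[0,0,0]],"fingers":[-1,-1,-1,-1,-1]}'
```

```text
clock: 26.7
position: [0.4965, 0.412, 0.056]
tool_rot: [3.141, 0.001, 1.461]
force: [-13.1, -12.2, 46.4]
grip_width: -0.0002
finger_force: 23.4
clock: 27.2
position: [0.4964, 0.4116, 0.1166]
tool_rot: [-3.141, 0.001, 1.46]
force: [-0.2, 0.6, -0.5]
grip_width: -0.0002
finger_force: 0.0
```

```bash
python3 -m crank '{"linear":[[0,0,-0.12],[0,0,-0.21],[0,0,-0.25],[0,0,-0.252],[0,0,-0.252]],"delta_rot":[[0,0,0],[0,0,0],[0,0,0],[0,0,0],[0,0,0]],"fingers":[-1,-1,-1,-1,-1]}'
python3 -m crank '{"linear":[[0,0,0.1],[0,0,0.2],[0,0,0.252],[0,0,0.252],[0,0,0.252]],"delta_rot":[[0,0,0],[0,0,0],[0,0,0],[0,0,0],[0,0,0]],"fingers":[-1,-1,-1,-1,-1]}'
python3 -m crank '{"linear":[[0,0,-0.12],[0,0,-0.21],[0,0,-0.25],[0,0,-0.252],[0,0,-0.252]],"delta_rot":[[0,0,0],[0,0,0],[0,0,0],[0,0,0],[0,0,0]],"fingers":[-1,-1,-1,-1,-1]}'
python3 -m crank '{"linear":[[0,0,0.1],[0,0,0.2],[0,0,0.252],[0,0,0.252],[0,0,0.252]],"delta_rot":[[0,0,0],[0,0,0],[0,0,0],[0,0,0],[0,0,0]],"fingers":[-1,-1,-1,-1,-1]}'
python3 - <<'E'
from h import *
f=grab_frame("scene"); np.save("d4.npy",f["image"])
E
```

```text
clock: 27.7
position: [0.4964, 0.4118, 0.056]
tool_rot: [3.141, 0.001, 1.461]
force: [-11.1, -11.3, 45.2]
grip_width: 0.0004
finger_force: 22.3
clock: 28.2
position: [0.4964, 0.4116, 0.1164]
tool_rot: [-3.141, 0.001, 1.461]
force: [0.2, -0.3, -0.9]
grip_width: -0.0005
finger_force: 0.0
clock: 28.7
position: [0.4963, 0.4119, 0.056]
tool_rot: [3.141, 0.001, 1.461]
force: [-11.8, -11.8, 45.8]
grip_width: -0.0003
finger_force: 22.8
clock: 29.2
position: [0.4964, 0.4116, 0.1163]
tool_rot: [-3.141, 0.001, 1.46]
force: [-0.9, -0.1, -0.4]
grip_width: -0.0
finger_force: 0.0
```

Four presses so far. This is the fifth, then retreat upward and clear.

```bash
python3 -m crank '{"linear":[[0,0,-0.12],[0,0,-0.21],[0,0,-0.25],[0,0,-0.252],[0,0,-0.252]],"delta_rot":[[0,0,0],[0,0,0],[0,0,0],[0,0,0],[0,0,0]],"fingers":[-1,-1,-1,-1,-1]}'
python3 -m crank '{"linear":[[0,0,0.1],[0,0,0.2],[0,0,0.4],[0,0.1,0.6],[0,0.3,0.6]],"delta_rot":[[0,0,0],[0,0,0],[0,0,0],[0,0,0],[0,0,0]],"fingers":[-1,-1,-1,-1,-1]}'
python3 -m crank '{"linear":[[-0.1,0.2,0.1],[-0.2,0.4,0.1],[-0.2,0.4,0.1],[-0.2,0.4,0.1],[-0.2,0.4,0.1]],"delta_rot":[[0,0,0],[0,0,0],[0,0,0],[0,0,0],[0,0,0]],"fingers":[-1,-1,-1,-1,-1]}'
python3 - <<'E'
from h import *
f=grab_frame("scene"); g=grab_frame("top"); im=f["image"][:,:,::-1]; tp=g["image"][:,:,::-1]
c=np.zeros((600,800,3),np.uint8)
c[:450,:400]=cv2.resize(im[320:365,415:455],(400,450),interpolation=cv2.INTER_CUBIC)
c[:300,400:]=cv2.resize(im[80:200,190:350],(400,300),interpolation=cv2.INTER_CUBIC)
c[300:,400:]=cv2.resize(tp[160:370,200:480+0],(400,300))
c[450:,:400]=cv2.resize(tp[205:355,220:620],(400,150))
cv2.imwrite("pics/fin.png",c); tray(g)
E
```

```text
clock: 29.75
position: [0.4964, 0.4119, 0.056]
tool_rot: [3.141, 0.001, 1.461]
force: [-11.3, -11.4, 42.7]
grip_width: -0.0003
finger_force: 21.7
clock: 30.25
position: [0.4999, 0.4828, 0.2098]
tool_rot: [3.137, -0.003, 1.455]
force: [1.6, 1.4, 1.8]
grip_width: -0.0002
finger_force: 0.0
clock: 30.75
position: [0.4468, 0.5834, 0.2279]
tool_rot: [-3.141, 0.002, 1.461]
force: [1.4, -0.9, 0.2]
grip_width: 0.0001
finger_force: 0.0
tray [ 0.4342 -0.3674] sides 0.062 0.103 yaw deg -4.4
```

View pics/fin.png

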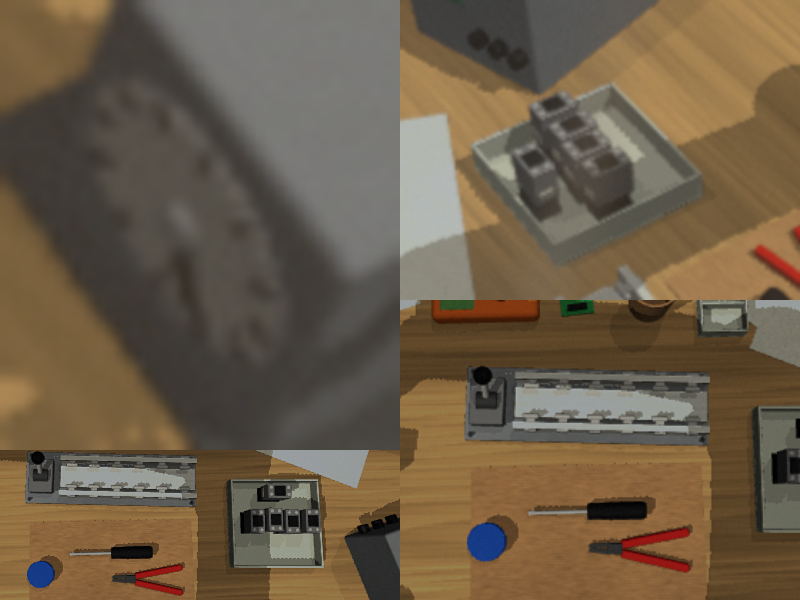

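The final view shows five modules upright in the tray, an empty rail, and the isolator off. I'll check the pointer direction (centre (180,215), tip (188,300)) by projection.

```bash
python3 - <<'E'
from h import *
f=grab_frame("scene"); Rz=R.from_euler("z",-.12).as_matrix(); o=np.array([.487,.346,0])
P=lambda p:(w2px(f,o+Rz@np.array(p))-[415,320])*10
for z in(.05,.055): print("c",P([.028,0,z]).round())
for k in range(12):
    a=k*np.pi/6; print(k,(P([.028,.02*np.sin(a),.05+.02*np.cos(a)])-P([.028,0,.05])).round(), end=" ")
E
```

```text
c [169. 207.]
c [174. 196.]
0 [ 18. -45.] 1 [47.  3.] 2 [64. 50.] 3 [63. 84.] 4 [45. 94.] 5 [15. 79.] 6 [-18.  44.] 7 [-46.  -3.] 8 [-62. -48.] 9 [-61. -82.] 10 [-45. -94.] 11 [-16. -81.]
```

The pointer direction (≈(8,85)) matches mark 5 (15,79), as it did mark 1 after the first press. Hand in.

```bash
python3 -c "
from h import *
print(bot.job_done())"
```

```text
the job is handed in; nothing more can be done
None
```

I handed the job in with the isolator off, all five modules upright in the white tray and the tally dial on 5; the hand-in gave no verdict back.

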